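Load a name block in the shop engraver and take off its cutter knob

TASK

Get the desktop engraver ready: lay the blank aluminium name block in the black jig on its table, fully home in the pocket, flat and square, and let go of it. Then unscrew the round brass cutter knob from the top of the machine's spindle - spindles come with left-hand and with right-hand threads and nobody remembers which one is fitted, so try it both ways - and finish still holding the knob, clear of everything else, at least 6 cm above where it sat. Leave the spare spindle with its knob, the pencil pot and the label roll where they are.

Things in the scene. Friction and masses are not known exactly. Their poses are not given: they have to be found in the camera images.
- block: blank name block, plain aluminium, 46 (its x) x 90 (its y) x 14 mm (z), 110 to 220 g, lying flat and loose on the counter to the right of the engraver, turned up to 0.8 rad from the pocket; the same after a half turn. Origin: centre of its underside. Gripped across its 46 mm width
- jig_pocket (a point): centre of the pocket floor in the black jig on the engraver's table, z up, x, y the machine's axes (+x to its back). Fixed; yaw varies. Pocket 48 (x) x 92 (y) x 6 mm deep, small lead-in chamfer: a seated block has its underside on this floor and stands 8 mm proud of the jig (84 x 124 mm). The spindle head is on the +y side: nearest face 120 mm from here, top 77 mm above here
- knob: round knurled brass cutter knob, 40 mm diameter, 38 mm tall, 95 to 160 g, upright on the engraver's spindle. Origin: centre of its underside, on the axis, z up; a dark mark on its top runs along its +x. Nothing else within 60 mm of its axis rises above its underside. A coarse two-start quick thread holds it; the spindle is locked. Which way loosens it differs from start to start and cannot be seen
- spindle_seat (a point): on the spindle's axis, on the fixed shoulder under the knob, 8 mm above the head's flat top; a 14 mm neck stands on it inside the knob. Turned the tightening way from its start the knob stops hard within 0.3 rad; the loosening way it turns easily to a stop at about 2.1 rad, and from 1.65 rad on it is out of the thread and lifts straight off. It does not rise by itself as it turns
- spare_knob: an identical knob on the spare spindle, which hangs in a small dark steel stand at the left of the engraver, at the same height; to be left alone. Origin: centre of its underside
- pencil_pot: dark steel pencil pot with pencils, 74 mm diameter, 95 mm tall (pencils to 150 mm), to be left alone. Origin: centre of its underside
- label_roll: roll of paper labels lying flat, 64 mm diameter, 24 mm high, to be left alone. Origin: centre of its underside
Not all that is in view belongs to the job. Leave any blue or turquoise look-alike of the knob alone.

How it is judged (in metres and radians):
On the way, in this order (a step that is already met when the one before it is completed fails the run):
1. the block lies fully home, flat and square in the jig pocket, let go (horizontal distance between block and jig_pocket below 0.0035 m and z of block in the frame of jig_pocket below 0.002 m and angle between block's own z axis and vertical below 0.035 rad and angle between the y axis of block and the y axis of jig_pocket, either way round below 0.07 rad and contact force between the fingers and block below 0.1 N and linear speed of block below 0.02 m/s), for 0.2 s.
2. the knob is off the spindle, in the fingers (z of knob in the frame of spindle_seat above 0.055 m and contact force between the fingers and knob above 1 N), for 0.2 s.
At the end, for the whole second after the job is handed in: knob held still in the fingers (over 1 N), touching neither machine nor spare knob, underside over 55 mm above the spindle seat; block let go in the pocket: centre within 3.5 mm, underside within 2 mm of the floor, tilt under 0.035 rad, square within 0.07 rad (all of step 1 and all of step 2 and linear speed of knob below 0.03 m/s and contact force between knob and engraver below 0.1 N and contact force between knob and spare_knob below 0.1 N); the arm keeps its last pose, push and grip.
It fails at once if the spare knob is disturbed (distance of spare_knob from where it was at the start of the episode above 0.01 m).
It fails at once if the pencil pot is moved (distance of pencil_pot from where it was at the start of the episode above 0.02 m).
It fails at once if the label roll is moved (distance of label_roll from where it was at the start of the episode above 0.02 m).
It also fails if it takes over 64 s, if anything falls off the work surface, if the arm or the gripper's body presses on something with over 40 N, if the wrist force passes 120 N, or if a joint passes its speed limit or range.

ROBOT

A 6-joint arm with a two-finger parallel gripper is mounted at the origin on the work surface. World frame = base frame: x ahead of the robot, y to its left, z up, the work surface at z = 0. Lengths are in mm, angles in rad, forces in N, time in s.
With the tool pointing down it reaches from about 325 to 900 mm from the base axis. Payload 3.5 kg.
Tool frame: the origin (TCP) lies at the very end of the fingers, on their centre line; the grasp point (between the pads) lies 19 mm behind it; z points along the fingers, y is the direction in which the jaws open and shut (so a half turn about z gives the same grasp; the last joint's range is limited). The gripper opens to 85 mm and grips with 20 to 120 N. Pads are 22 mm wide; open, the fingers measure 114 mm over their backs; the gripper's body (76 mm by 85 mm) begins 54 mm behind the grasp point. The pads swing forward as they close: fully open they stand 13 mm farther back than shut.
Start: joints at [1.023, 0.276, -0.026, 1.268, 0, 1.467], TCP at [268.929, 564.18, 231.313] pointing down, gripper open.
Joint ranges: [-3.12, 3.12], [-0.85, 1.88], [-1.08, 1.24], [-1.95, 2.15], [-1.57, 1.53], [-3.14, 3.14]. Speed limits (rad/s): [2.57, 2.57, 3.14, 3.14, 3.14, 3.14].

INTERFACE

Orientations are given as [roll, pitch, yaw] about the fixed x, y, z axes, in that order (R = Rz(yaw) Ry(pitch) Rx(roll)).
In Python, from workcell import env, optics gives the robot as it stands. The module is installed in compiled form; this text tells all that it offers.
- The arm moves only by the tool step_arm, never from a script. Its argument "commands" is a list of rows, each an object with "dp": the shift along the tool's x, y, z in mm, a list of three; "yaw": the turn about the tool's z in degrees. In form: [{"dp": [tx, ty, tz], "yaw": yaw}, ...]. A call has 1 to 5 rows; each row is the pose to reach, as a shift and turn from the pose commanded when the call began, along the tool's axes at that moment; what a row does not reach only later rows make up. A row lasts 1/12 s, in which the tool goes at most 41.7 mm and 7.16 degrees, less where a joint would pass 70% of its speed; a pose out of reach is approached as far as the arm can. A call with a gripper value outside its range is refused whole. "gripper" is the opening, from 0 (shut) to 1 (fully open), set as the call begins (left out, the last holds). The fingers move at their own pace and stop on an object; "squeeze" is the grip in N (left out, the last holds). Time passes only in rows, so rows that repeat a pose let the fingers close. It gives the time, the measured TCP pose, the force and the opening at its end, in the units of the state.
- env.get_obs(): the state, without advancing time (a new reading comes with each control period).
- optics.snapshot(name): name is "side" or "top"; returns a dict with "img" (480x640x3 uint8, blue, green, red), "fov_y" (degrees; the focal length in pixels is half the picture's height over the tangent of half this angle, whatever the lens; pixels are square), "cx", "cy" (the principal point, pixels), "k1" (the pictures are not rectified: a ray, as slopes to the right and down, at radius r is drawn at 1 + k1 r^2 times it, then the intrinsics apply), "T" (4x4, takes a point from camera to world coordinates). Camera axes: x right, y down, z forward; pixel columns grow to the right and rows downward; lengths in mm; the calibration is good to about 2 mm. A picture is of the moment at which its call begins. There is no depth.
- env.finish_job(): hands the job in, once; it reports no verdict.
The state is a dict: "time_s": time; "q": joint angles; "joint_vel": joint speeds; "tau": joint torques, N m; "ee_pos": TCP position; "tool_rot": TCP orientation; "ft_force": force on the tool from outside, world axes, zero at the start; "ft_torque": the same for the moment, N m; "grip_width": finger opening in mm.
Only numpy, scipy, OpenCV 4.12 (cv2) and the standard library are available. Lean on these libraries where they do the work, as an engineer would, in place of code of your own. Each camera call takes 0.05 s, during which the arm holds its last target.

## Working session

There is one attempt and no reset: what is moved stays moved. The work goes in short steps, Python scripts to look and compute and a tool call to move; the robot and the scene stay as the last step left them, time stands still between calls to the robot, and variables do not carry over. Pictures are saved under pics/ and viewed, and the job is handed in when it is done.

Besides the shell and the picture viewer there is one more tool, called by a JSON object that holds its "fn" and its "kwargs". step_arm: Moves the arm, as the interface text tells. Its arguments: {"type":"object","properties":{"commands":{"type":"array","items":{"type":"object","properties":{"dp":{"type":"array","items":{"type":"number"}},"yaw":{"type":"number"}}}},"gripper":{"type":"number"},"squeeze":{"type":"number"}},"required":["commands"]}

```bash
mkdir -p pics; ls
cat > h.py <<'E'
import numpy as np, cv2
from workcell import env, optics
def snap(name,fn):
    s=optics.snapshot(name); cv2.imwrite('pics/'+fn,s['img']); 
    np.savez('pics/'+fn+'.npz',**{k:np.array(v) for k,v in s.items()}); return s
def load(fn):
    d=np.load('pics/'+fn+'.npz'); return {k:d[k] for k in d}
def K(s):
    f=240/np.tan(np.radians(float(s['fov_y']))/2); return np.array([[f,0,float(s['cx'])],[0,f,float(s['cy'])],[0,0,1.]])
def ray(s,uv):
    p=cv2.undistortPoints(np.array([[uv]],float),K(s),np.array([float(s['k1']),0,0,0,0]))[0,0]
    T=s['T']; d=T[:3,:3]@np.array([p[0],p[1],1]); return T[:3,3],d/np.linalg.norm(d)
def onz(s,uv,z):
    o,d=ray(s,uv); return o+d*(z-o[2])/d[2]
def tri(s1,u1,s2,u2):
    o1,d1=ray(s1,u1);o2,d2=ray(s2,u2)
    A=np.stack([d1,-d2],1);t=np.linalg.lstsq(A,o2-o1,rcond=None)[0]
    a=o1+d1*t[0];b=o2+d2*t[1];return (a+b)/2,np.linalg.norm(a-b)
def proj(s,P):
    T=np.linalg.inv(s['T']);r=cv2.Rodrigues(T[:3,:3])[0]
    return cv2.projectPoints(np.array([P],float),r,T[:3,3],K(s),np.array([float(s['k1']),0,0,0,0]))[0][0,0]
E
python3 - <<'E'
from h import *
for n in('top','side'):
    s=snap(n,n+'0.png');print(n,s['fov_y'],s['cx'],s['cy'],s['k1'],np.round(s['T'],3).tolist())
o=env.get_obs();print({k:np.round(v,3).tolist() for k,v in o.items()})
E
```

```text
pics
top 55.43785383020969 323.5888958923382 242.0560557137863 -0.11781239513155348 [[-0.159, -0.967, 0.2, 328.779], [-0.987, 0.156, -0.03, 4.905], [-0.002, -0.203, -0.979, 1126.24], [0.0, 0.0, 0.0, 1.0]]
side 52.760715605225386 321.2977417378378 236.3248913411532 0.0027213033699803827 [[-0.946, 0.225, -0.233, 789.021], [0.324, 0.62, -0.715, 682.957], [-0.017, -0.751, -0.66, 778.2], [0.0, 0.0, 0.0, 1.0]]
{'time_s': 0.1, 'q': [1.023, 0.277, -0.028, 1.268, 0.0, 1.467], 'joint_vel': [-0.001, -0.001, 0.004, 0.001, -0.0, 0.0], 'tau': [0.0, -44.671, 29.613, 0.008, -0.0, 0.0], 'ee_pos': [268.552, 563.564, 230.235], 'tool_rot': [-3.14, -0.0, 2.697], 'ft_force': [-0.509, -0.48, -0.003], 'ft_torque': [-0.045, 0.023, 0.065], 'grip_width': 84.897}
```

View pics/top0.png

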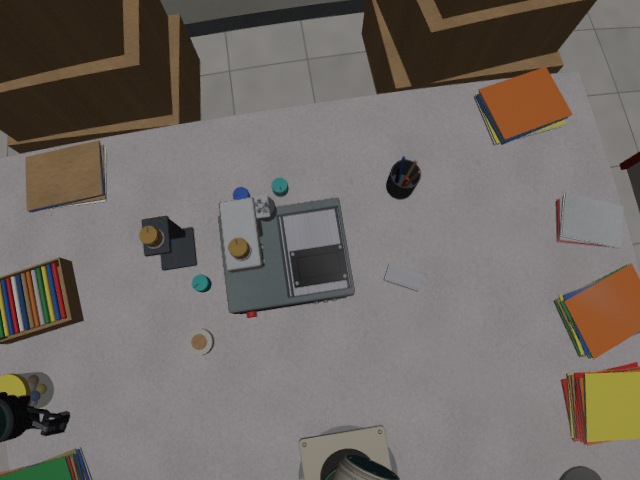

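View pics/side0.png

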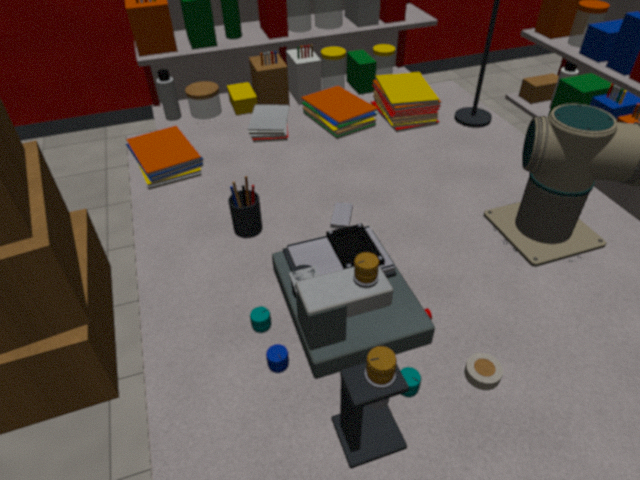

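Top view: two brass knobs. The one at (238,247) sits on the engraver's white head. The one at (150,235) is on the dark stand, so it is the spare. The blue and turquoise caps at (241,194), (280,186) and (201,283) are look-alikes. The block is at (404,277), the black jig at about (320,267), the pot at (403,180) and the label roll at (201,341). I'll confirm this in an enlarged crop.

Run:
```python
from h import *
a=cv2.imread('pics/top0.png')[180:330,200:440]
cv2.imwrite('pics/c1.png',cv2.resize(a,None,fx=3.3,fy=3.3,interpolation=cv2.INTER_CUBIC))
a=cv2.imread('pics/side0.png')[190:400,260:450]
cv2.imwrite('pics/c2.png',cv2.resize(a,None,fx=2.8,fy=2.8,interpolation=cv2.INTER_CUBIC))
```

```text
(no output)
```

View pics/c1.png

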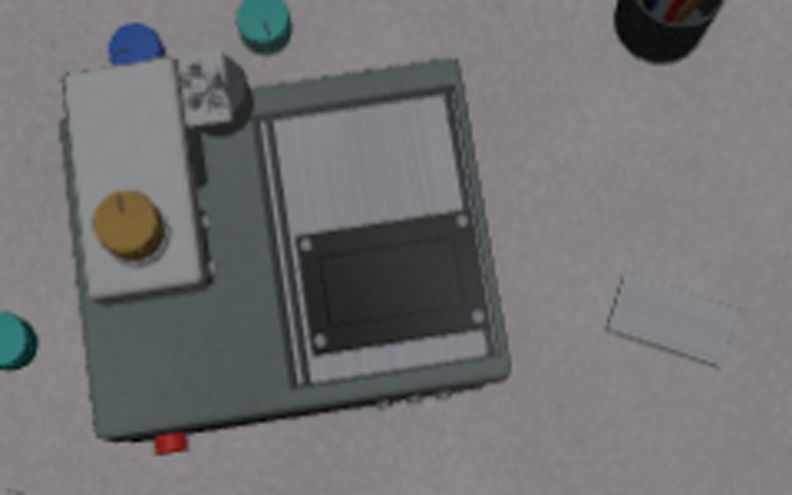

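View pics/c2.png

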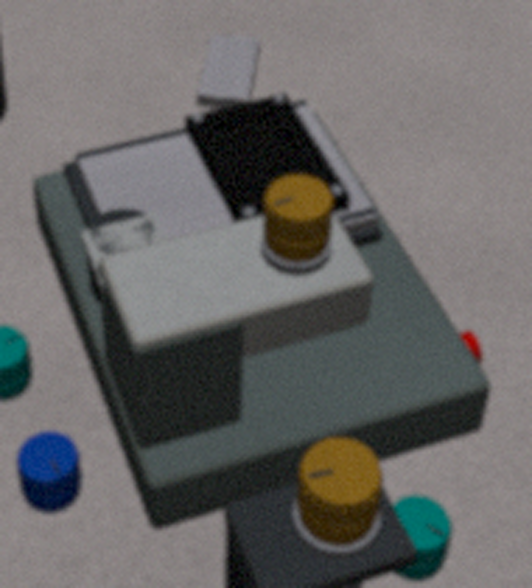

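Run:
```python
from h import *
s=load('top0.png');img=s['img'].astype(int)
print(img[277,404],img[290,440],img[268,320],img[247,238],img[300,370])
b=cv2.GaussianBlur(s['img'],(3,3),0).astype(int)
m=((b[...,0]-b[...,2])>5).astype(np.uint8)*255
sub=np.zeros_like(m);sub[255:300,375:435]=m[255:300,375:435]
c=max(cv2.findContours(sub,0,1)[0],key=cv2.contourArea);r=cv2.minAreaRect(c);print(r,cv2.contourArea(c))
P=np.array([onz(s,p,14)[:2] for p in cv2.boxPoints(r)]);print(P.round(1),P.mean(0),[np.linalg.norm(P[i]-P[i-1]) for i in range(4)])
# black jig
g=s['img'].max(2);mm=((g<62)*255).astype(np.uint8);sub=np.zeros_like(mm);sub[235:295,283:352]=mm[235:295,283:352]
sub=cv2.morphologyEx(sub,cv2.MORPH_OPEN,np.ones((3,3)))
c=max(cv2.findContours(sub,0,1)[0],key=cv2.contourArea);r=cv2.minAreaRect(c);print('jig',r)
for z in(60,70,80,90):
  P=np.array([onz(s,p,z)[:2] for p in cv2.boxPoints(r)]);print(z,P.mean(0).round(1),[round(np.linalg.norm(P[i]-P[i-1]),1) for i in range(4)])
v=np.hstack([cv2.resize(x[230:300,280:360],None,fx=5,fy=5,interpolation=0) for x in(g*1,sub)]);cv2.imwrite('pics/j.png',v)
h=cv2.cvtColor(s['img'],cv2.COLOR_BGR2HSV)
def brass(s):
  h=cv2.cvtColor(s['img'],cv2.COLOR_BGR2HSV);return cv2.inRange(h,(12,120,60),(28,255,255))
for n in('top','side'):
  q=load(n+'0.png');mk=brass(q);N,l,st,ce=cv2.connectedComponentsWithStats(mk)
  for i in range(1,N):
    if st[i,4]>200: print(n,st[i],ce[i].round(1))
# screws, both views
for n,box in(('top',(235,295,283,352)),('side',(218,275,320,390))):
  q=load(n+'0.png');g=q['img'].max(2)[box[0]:box[1],box[2]:box[3]]
  cv2.imwrite(f'pics/z_{n}.png',cv2.resize(q['img'][box[0]:box[1],box[2]:box[3]],None,fx=8,fy=8,interpolation=cv2.INTER_CUBIC))
```

```text
[136 130 132] [128 127 131] [51 48 49] [ 56  99 123] [130 130 133]Traceback (most recent call last):
  File "<stdin>", line 7, in <module>
ValueError: max() iterable argument is empty
```

```bash
cat > m.py <<'E'
from h import *
s=load('top0.png')
b=cv2.GaussianBlur(s['img'].astype(np.float32),(0,0),1.2)
m=((b[...,0]-b[...,2])>0.5).astype(np.uint8)*255
sub=np.zeros_like(m);sub[255:300,375:435]=m[255:300,375:435]
c=max(cv2.findContours(sub,0,1)[0],key=cv2.contourArea);r=cv2.minAreaRect(c);print(r,cv2.contourArea(c))
P=np.array([onz(s,p,14)[:2] for p in cv2.boxPoints(r)]);print(P.round(1),P.mean(0),[np.linalg.norm(P[i]-P[i-1]) for i in range(4)])
v2=cv2.cvtColor(sub,cv2.COLOR_GRAY2BGR)
g=s['img'].max(2);mm=((g<62)*255).astype(np.uint8);sub=np.zeros_like(mm);sub[235:295,283:352]=mm[235:295,283:352]
sub=cv2.morphologyEx(sub,cv2.MORPH_OPEN,np.ones((3,3)))
c=max(cv2.findContours(sub,0,1)[0],key=cv2.contourArea);r=cv2.minAreaRect(c);print('jig',r)
for z in(60,70,80,90):
  P=np.array([onz(s,p,z)[:2] for p in cv2.boxPoints(r)]);print(z,P.mean(0).round(1),[round(np.linalg.norm(P[i]-P[i-1]),1) for i in range(4)])
cv2.imwrite('pics/j.png',np.vstack([np.hstack([cv2.resize(x[230:300,280:360],None,fx=4,fy=4,interpolation=0) for x in(s['img'],cv2.cvtColor(sub,8))]),np.hstack([cv2.resize(x[250:310,370:450],None,fx=4,fy=4,interpolation=0) for x in(s['img'],v2)])]))
def brass(s):
  h=cv2.cvtColor(s['img'],cv2.COLOR_BGR2HSV);return cv2.inRange(h,(12,120,60),(28,255,255))
for n in('top','side'):
  q=load(n+'0.png');mk=brass(q);N,l,st,ce=cv2.connectedComponentsWithStats(mk)
  for i in range(1,N):
    if st[i,4]>200 and 140<ce[i][1]<400: print(n,st[i],ce[i].round(1))
for n,box in(('top',(235,295,283,352)),('side',(218,275,320,390))):
  q=load(n+'0.png')
  cv2.imwrite(f'pics/z_{n}.png',cv2.resize(q['img'][box[0]:box[1],box[2]:box[3]]*1.6,None,fx=8,fy=8,interpolation=cv2.INTER_CUBIC))
E
python3 m.py
```

```text
((403.550048828125, 276.3500061035156), (36.04996109008789, 18.024978637695312), 18.43494987487793) 605.5
[[ 441.1 -159.4]
 [ 480.6 -181.1]
 [ 438.9 -259.5]
 [ 399.8 -237.3]] [ 440.11413905 -209.30980258] [np.float64(88.13287153309223), np.float64(45.057715776170454), np.float64(88.79191708444573), np.float64(44.99470090870896)]
jig ((318.42181396484375, 265.3117370605469), (36.046730041503906, 53.45201110839844), 81.46923065185547)
60 [493.8  -6.6] [np.float64(86.0), np.float64(127.2), np.float64(86.2), np.float64(125.3)]
70 [492.3  -6.5] [np.float64(85.2), np.float64(126.0), np.float64(85.4), np.float64(124.1)]
80 [490.7  -6.4] [np.float64(84.3), np.float64(124.8), np.float64(84.6), np.float64(122.9)]
90 [489.2  -6.3] [np.float64(83.5), np.float64(123.6), np.float64(83.8), np.float64(121.7)]
top [140 226  18  19 258] [148.3 234.9]
top [229 238  19  20 270] [238.  247.3]
top [ 40 265  16  57 306] [ 47.7 293.5]
top [ 564  265   76   94 3023] [609.1 315.2]
top [ 24 271  17  57 317] [ 31.5 299. ]
top [  0 374  29  23 514] [ 13.  384.8]
side [ 128  127   71   46 1933] [162.3 149. ]
side [   0  141   50  120 2187] [ 31.2 208.2]
side [ 69 209  20  95 993] [ 81.  245.2]
side [354 252  25  20 372] [366.3 260.9]
side [   0  324   89   41 1294] [ 46.7 344.2]
side [367 346  29  28 637] [381.2 358.9]
side [475 359  20  17 244] [484.3 367.1][ WARN:0@0.303] global loadsave.cpp:1063 imwrite_ Unsupported depth image for selected encoder is fallbacked to CV_8U.
```

```bash
sleep 0
```

```text
(no output)
```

View pics/j.png

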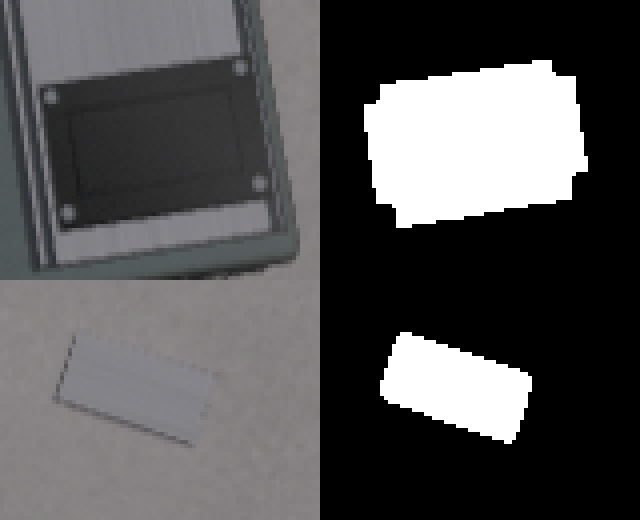

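View pics/z_top.png

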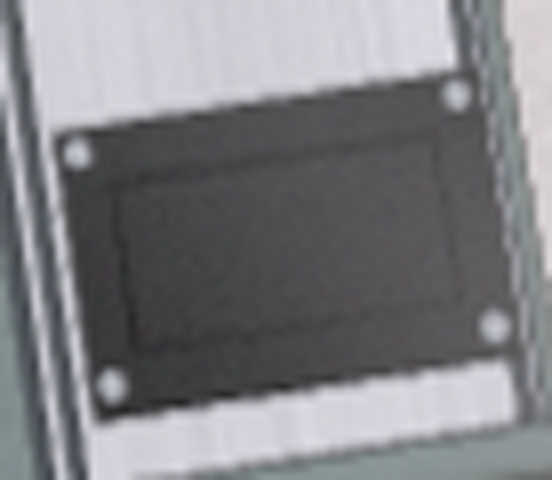

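View pics/z_side.png

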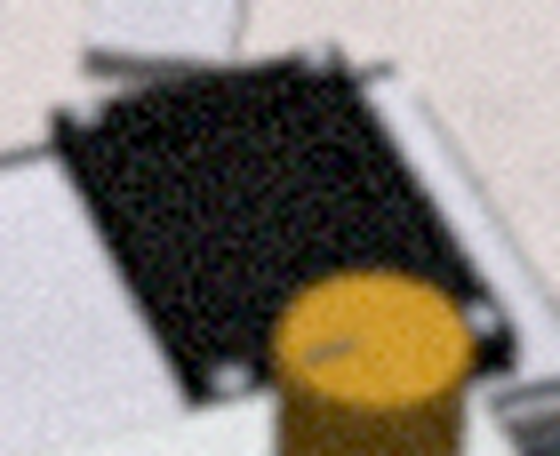

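Run:
```python
from h import *
t=load('top0.png');s=load('side0.png')
tb=dict(bl=(78,153),br=(457,95),fr=(495,325),fl=(112,386))
sb=dict(br=(82,110),fr=(320,55),fl=(485,318),bl=(232,378))
def ref(q,p,ox,oy):
    u=np.array([ox+(p[0]+.5)/8-.5,oy+(p[1]+.5)/8-.5]);g=q['img'].max(2).astype(float)
    x0,y0=np.round(u).astype(int);w=g[y0-2:y0+3,x0-2:x0+3]-g[y0-2:y0+3,x0-2:x0+3].min();w=w**2
    Y,X=np.mgrid[y0-2:y0+3,x0-2:x0+3];return u,np.array([(w*X).sum(),(w*Y).sum()])/w.sum()
R={}
for k in tb:
    u,ur=ref(t,tb[k],283,235);v,vr=ref(s,sb[k],320,218)
    P,e=tri(t,u,s,v);R[k]=u;print(k,u.round(2),ur.round(2),v.round(2),P.round(1),e.round(1))
for z in(65,75,80):
    Q={k:onz(t,R[k],z)[:2] for k in R};A=np.array(list(Q.values()));
    ax=(Q['bl']+Q['br']-Q['fl']-Q['fr'])/2;ay=(Q['bl']+Q['fl']-Q['br']-Q['fr'])/2
    print(z,A.mean(0).round(1),'x',np.linalg.norm(ax).round(1),np.degrees(np.arctan2(ax[1],ax[0])).round(2),'y',np.linalg.norm(ay).round(1),np.degrees(np.arctan2(-ay[0],ay[1])).round(2))
# pocket corners seen in z_top at jig top
pc=[(115,190),(437,142),(462,300),(135,350)]
for z in (70,75):
  A=np.array([onz(t,(283+(p[0]+.5)/8-.5,235+(p[1]+.5)/8-.5),z)[:2] for p in pc]);print(A.round(1).tolist(),A.mean(0),[np.linalg.norm(A[i]-A[i-1]).round(1) for i in range(4)])
for n,q in(('top',t),('side',s)):
  bx=(232,262,225,258) if n=='top' else (245,295,345,390)
  b2=(218,262,132,170) if n=='top' else (335,390,355,405)
  for i,b in enumerate((bx,b2)):
    cv2.imwrite(f'pics/k_{n}{i}.png',cv2.resize(cv2.convertScaleAbs(q['img'][b[0]:b[1],b[2]:b[3]],alpha=1.5),None,fx=10,fy=10,interpolation=cv2.INTER_CUBIC))
a=[cv2.copyMakeBorder(x,0,560-x.shape[0],0,460-x.shape[1],0) for x in [cv2.imread(f'pics/k_{n}.png') for n in('top0','side0')]]
cv2.imwrite('pics/k.png',np.hstack([x[:560,:400] if 0 else x[:520] for x in a])[:, :800])
```

```text
bl [292.31 253.69] [292.16 253.71] [348.56 264.81] [524.8  47.9  98.7] 2.9
br [339.69 246.44] [339.61 246.37] [329.81 231.31] [524.8 -62.1  97.6] 3.6
fr [344.44 275.19] [344.44 275.4 ] [359.56 224.44] [456.8 -61.3  98.3] 2.1
fl [296.56 282.81] [296.51 282.74] [380.19 257.31] [456.8  48.4  97.9] 2.0
65 [494.8  -6.5] x 69.6 -0.26 y 113.3 -0.17
75 [493.3  -6.4] x 69.0 -0.26 y 112.2 -0.17
80 [492.5  -6.3] x 68.6 -0.26 y 111.7 -0.17
[[516.4, 40.7], [515.5, -54.8], [468.1, -54.3], [468.8, 41.9]] [492.19690208  -6.63180361] [np.float64(47.6), np.float64(95.6), np.float64(47.3), np.float64(96.3)]
[[515.5, 40.5], [514.6, -54.6], [467.5, -54.1], [468.1, 41.8]] [491.42332107  -6.57719065] [np.float64(47.4), np.float64(95.1), np.float64(47.1), np.float64(95.8)]
```

View pics/k_top0.png

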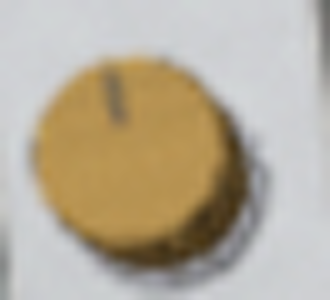

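View pics/k_side0.png

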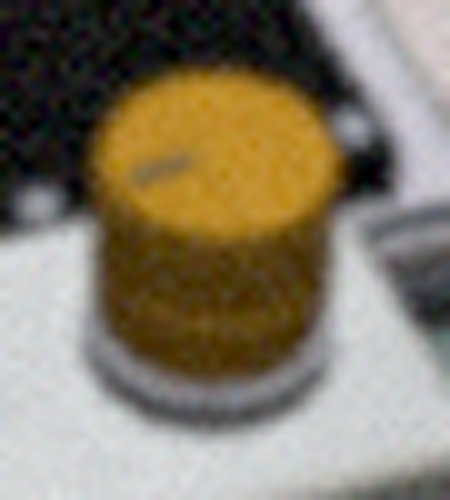

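Run:
```python
from h import *
t=load('top0.png');s=load('side0.png')
def c(p,ox,oy): return (ox+(p[0]+.5)/10-.5,oy+(p[1]+.5)/10-.5)
u=c((130,152),225,232);v=c((217,153),345,245)
P,e=tri(t,u,s,v);print('knob top',P,e,u,v)
# diameter in top view
for z in(205,213,221):
  a=onz(t,c((34,152),225,232),z);b=onz(t,c((226,152),225,232),z);print(z,onz(t,u,z),np.linalg.norm(a-b), onz(s,v,z))
m0=c((112,75),225,232);m1=c((119,122),225,232);d=onz(t,m0,213)-onz(t,m1,213);print('mark',np.degrees(np.arctan2(d[1],d[0])))
# spare, pot, roll rough
print('spare',onz(t,(148.5,235),213),'pot base',onz(t,(403,188),50),'roll',onz(t,(201,341),24))
# block in side view
print('head corners (top z=167):',[onz(t,p,167).round(0).tolist() for p in((220,203),(255,197),(262,263),(229,270))])
img=s['img'][195:235,315:365];cv2.imwrite('pics/bs.png',cv2.resize(cv2.convertScaleAbs(img,alpha=1.5),None,fx=12,fy=12,interpolation=cv2.INTER_CUBIC))
```

```text
knob top [535.87287759 152.09515797 210.94113916] 3.2952599396868205 (237.55, 246.75) (366.25, 259.85)
205 [535.76845527 153.87853672 205.        ] 40.00519058655205 [534.55647444 145.50755961 205.        ]
213 [533.97097352 152.58485865 213.        ] 39.657787522965485 [538.10796928 153.00858925 213.        ]
221 [532.17349178 151.29118058 221.        ] 39.31038445937894 [541.65946413 160.50961889 221.        ]
mark 1.4147037723750433
spare [588.6772213  335.67519536 213.        ] pot base [ 652.7127633  -243.84113735   50.        ] roll [362.26161233 299.42328413  24.        ]
head corners (top z=167): [[648.0, 187.0, 167.0], [649.0, 109.0, 167.0], [501.0, 113.0, 167.0], [497.0, 184.0, 167.0]]
```

View pics/bs.png

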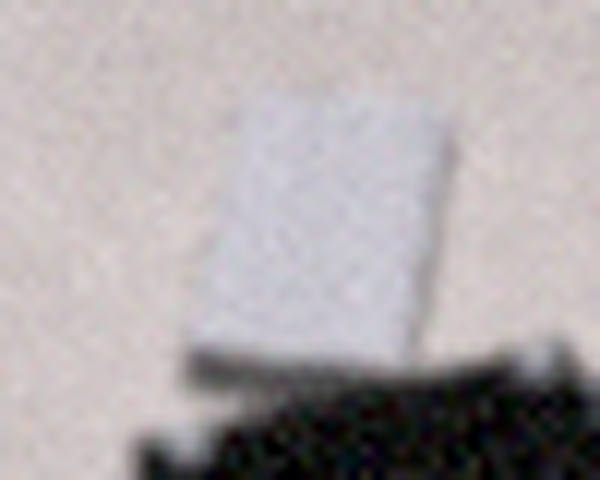

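```bash
cat > go.py <<'E'
import sys
from h import *
# usage: go.py x y z yawdeg : shift from measured pose in tool axes
o=env.get_obs();p=o['ee_pos'];r,pi,y=o['tool_rot']
from scipy.spatial.transform import Rotation as R
M=R.from_euler('xyz',[r,pi,y]).as_matrix()
print('t',round(o['time_s'],2),'pos',p.round(2),'rpy',np.degrees([r,pi,y]).round(2),'w',round(float(o['grip_width']),2),'F',o['ft_force'].round(1),'M',o['ft_torque'].round(2),'q6',o['q'][5].round(2))
if len(sys.argv)>3:
    T=np.array(list(map(float,sys.argv[1:4])));d=M.T@(T-p)
    print('dp',d.round(1),'len',np.linalg.norm(d).round(1))
    if len(sys.argv)>4:
        w=float(sys.argv[4])-np.degrees(y);w=(w+180)%360-180;print('yaw cmd',round(-w,2))
E
python3 go.py 440 -210 231 62
```

```text
t 0.1 pos [268.55 563.56 230.23] rpy [-1.7988e+02 -1.0000e-02  1.5451e+02] w 84.9 F [-0.5 -0.5 -0. ] M [-0.04  0.02  0.06] q6 1.47
dp [-4.876e+02 -6.245e+02  4.000e-01] len 792.3
yaw cmd 92.51
```

{"fn": "step_arm", "kwargs": {"commands": [{"dp": [-24, -31, 0], "yaw": 6}, {"dp": [-49, -62, 0], "yaw": 12}, {"dp": [-73, -94, 0], "yaw": 18}, {"dp": [-98, -125, 0], "yaw": 24}, {"dp": [-122, -156, 0], "yaw": 30}]}}

```text
time_s: 0.52
ee_pos: [311.6, 368.9, 230.7]
tool_rot: [-3.141, 0.0, 2.169]
ft_force: [1.4, -0.4, 0.7]
grip_width: 85.5
```

```bash
python3 go.py 440 -210 231 62
```

```text
t 0.52 pos [311.62 368.88 230.69] rpy [-1.7995e+02  2.0000e-02  1.2426e+02] w 85.45 F [ 1.4 -0.4  0.7] M [-0.01 -0.04  0.03] q6 1.71
dp [-5.507e+02 -2.198e+02  1.000e-01] len 592.9
yaw cmd 62.26
```

{"fn": "step_arm", "kwargs": {"commands": [{"dp": [-37, -15, 0], "yaw": 6}, {"dp": [-74, -30, 0], "yaw": 12}, {"dp": [-111, -44, 0], "yaw": 18}, {"dp": [-148, -59, 0], "yaw": 24}, {"dp": [-185, -74, 0], "yaw": 30}]}}

```text
time_s: 0.93
ee_pos: [355.3, 174.7, 231.0]
tool_rot: [-3.142, 0.0, 1.645]
ft_force: [1.2, -0.0, -0.6]
grip_width: 85.2
```

```bash
python3 go.py 440 -210 231 62
```

```text
t 0.93 pos [355.34 174.68 231.04] rpy [-1.800e+02  1.000e-02  9.426e+01] w 85.16 F [ 1.2 -0.  -0.6] M [-0.01 -0.1  -0.  ] q6 1.79
dp [-3.899e+02  5.590e+01  1.000e-01] len 393.9
yaw cmd 32.26
```

{"fn": "step_arm", "kwargs": {"commands": [{"dp": [-39, 6, 0], "yaw": 6}, {"dp": [-78, 11, 0], "yaw": 12}, {"dp": [-117, 17, 0], "yaw": 18}, {"dp": [-156, 22, 0], "yaw": 24}, {"dp": [-195, 28, 0], "yaw": 30}]}}

```text
time_s: 1.35
ee_pos: [398.5, -17.5, 231.1]
tool_rot: [-3.141, -0.0, 1.121]
ft_force: [1.1, 0.9, 0.6]
grip_width: 85.6
```

```bash
python3 go.py 440 -210 150 62
```

```text
t 1.35 pos [398.49 -17.54 231.12] rpy [-1.7999e+02 -1.0000e-02  6.4200e+01] w 85.65 F [1.1 0.9 0.6] M [ 0.06 -0.07  0.  ] q6 1.81
dp [-155.2  121.1   81.1] len 212.9
yaw cmd 2.2
```

{"fn": "step_arm", "kwargs": {"commands": [{"dp": [-31, 24, 10], "yaw": 1}, {"dp": [-62, 48, 26], "yaw": 2}, {"dp": [-93, 72, 42], "yaw": 2}, {"dp": [-124, 96, 58], "yaw": 2}, {"dp": [-154, 120, 78], "yaw": 2}]}}

```text
time_s: 1.77
ee_pos: [440.5, -205.6, 154.6]
tool_rot: [3.14, 0.0, 1.09]
ft_force: [0.4, 1.0, -0.1]
grip_width: 85.3
```

{"fn": "step_arm", "kwargs": {"commands": [{"dp": [0, 0, 20], "yaw": 0}, {"dp": [0, 0, 40], "yaw": 0}, {"dp": [0, 0, 60], "yaw": 0}, {"dp": [0, 0, 70], "yaw": 0}, {"dp": [0, 0, 70], "yaw": 0}]}}

```text
time_s: 2.18
ee_pos: [437.9, -201.7, 82.2]
tool_rot: [-3.135, -0.001, 1.091]
ft_force: [-0.6, 0.1, -0.5]
grip_width: 85.5
```

```bash
python3 go.py 440 -210 60 62
python3 - <<'E'
from h import *
s=snap('top','t1.png');q=snap('side','s1.png')
cv2.imwrite('pics/t1c.png',cv2.resize(cv2.convertScaleAbs(s['img'][235:315,360:450],alpha=1.4),None,fx=8,fy=7.5,interpolation=cv2.INTER_CUBIC)[:600])
cv2.imwrite('pics/s1c.png',cv2.resize(cv2.convertScaleAbs(q['img'][140:250,290:420],alpha=1.4),None,fx=5,fy=5,interpolation=cv2.INTER_CUBIC))
E
```

```text
t 2.18 pos [ 437.91 -201.7    82.24] rpy [-1.7964e+02 -3.0000e-02  6.2510e+01] w 85.54 F [-0.6  0.1 -0.5] M [0.01 0.03 0.03] q6 1.48
dp [-6.4  5.8 22.2] len 23.8
yaw cmd 0.51
```

View pics/t1c.png

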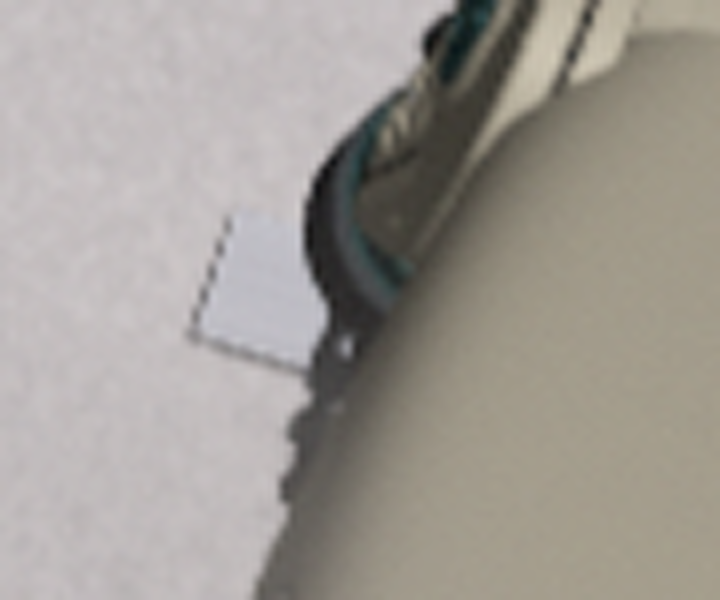

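View pics/s1c.png

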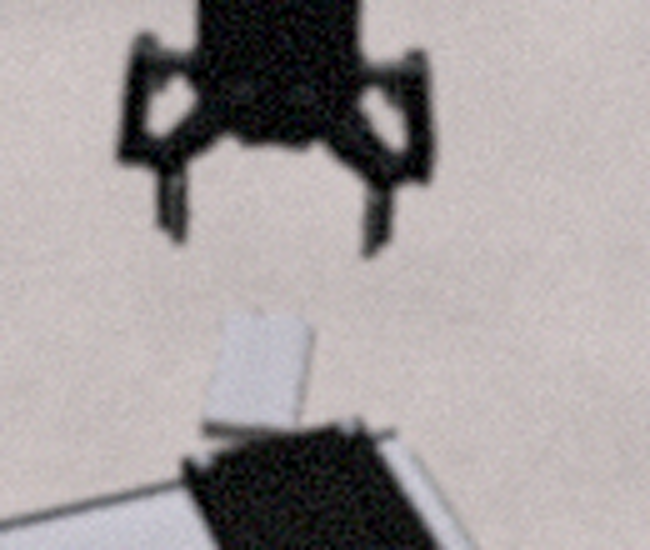

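Run:
```python
from h import *
s=load('s1.png');q=load('side0.png')
for z in(92,95): print(proj(s,(437.9,-201.7,z)))
for p in((178,240),(372,252)):
  print(onz(s,(290+(p[0]+.5)/5-.5,140+(p[1]+.5)/5-.5),95))
c=[(250,92),(450,112),(408,362),(195,347)]
A=np.array([onz(q,(315+(p[0]+.5)/12-.5,195+(p[1]+.5)/12-.5),14)[:2] for p in c]);print(A.round(1),A.mean(0),[np.linalg.norm(A[i]-A[i-1]).round(1) for i in range(4)])
a=(A[2]+A[3]-A[0]-A[1]);print(np.degrees(np.arctan2(a[1],a[0])))
```

```text
[345.04770234 189.73401348]
[345.06741804 188.71823076]
[ 481.25848893 -222.57497742   95.        ]
[ 397.25473509 -181.15197187   95.        ]
[[ 441.4 -259.4]
 [ 403.3 -237.9]
 [ 442.3 -162.7]
 [ 481.7 -182.2]] [ 442.18294085 -210.55412725] [np.float64(87.1), np.float64(43.7), np.float64(84.7), np.float64(43.9)]
62.484223057197774
```

```bash
python3 go.py 440.8 -210 35 62.2
```

```text
t 2.28 pos [ 440.23 -202.92   85.05] rpy [-179.96   -0.     62.53] w 85.57 F [-0.6 -0.7  0.2] M [-0.03  0.03  0.04] q6 1.48
dp [-6.   3.8 50. ] len 50.6
yaw cmd 0.33
```

{"fn": "step_arm", "kwargs": {"commands": [{"dp": [-3, 2, 17], "yaw": 0.3}, {"dp": [-5.8, 4.3, 35], "yaw": 0.3}, {"dp": [-5.8, 4.3, 50], "yaw": 0.3}, {"dp": [-5.8, 4.3, 60], "yaw": 0.3}, {"dp": [-5.8, 4.3, 60], "yaw": 0.3}]}}

```text
time_s: 2.7
ee_pos: [440.9, -209.7, 24.3]
tool_rot: [-3.14, -0.0, 1.086]
ft_force: [-1.0, 0.5, 0.2]
grip_width: 85.4
```

```bash
python3 - <<'E'
from h import *
q=snap('side','s2.png')
cv2.imwrite('pics/s2c.png',cv2.resize(cv2.convertScaleAbs(q['img'][160:240,300:400],alpha=1.6),None,fx=7,fy=7,interpolation=cv2.INTER_CUBIC))
E
python3 go.py 441.3 -210 5 62.2
```

```text
t 2.75 pos [ 441.44 -210.     25.14] rpy [-179.97   -0.     62.24] w 85.46 F [-0.6 -0.7  0.5] M [ 0.   -0.01  0.02] q6 1.48
dp [-0.1 -0.1 20.1] len 20.1
yaw cmd 0.04
```

View pics/s2c.png

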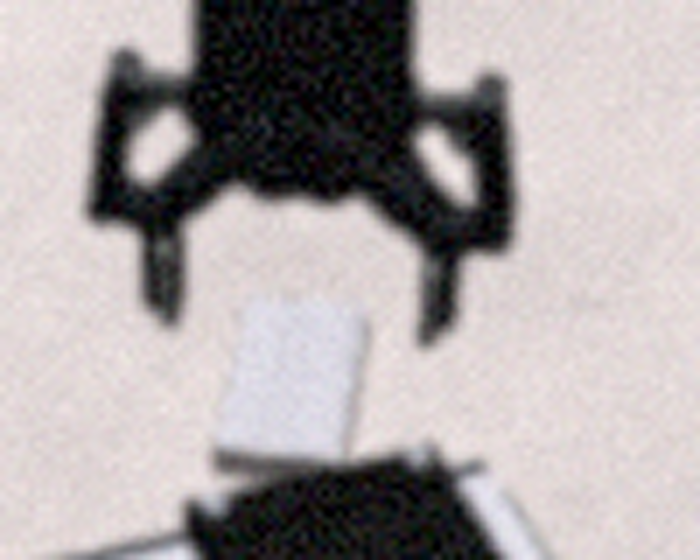

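Side view: the fingertips (165,320) and (430,340) in the crop straddle the block, so I'll descend and grip.

{"fn": "step_arm", "kwargs": {"commands": [{"dp": [0, 0, 8], "yaw": 0}, {"dp": [0, 0, 15], "yaw": 0}, {"dp": [0, 0, 20], "yaw": 0}, {"dp": [0, 0, 20], "yaw": 0}, {"dp": [0, 0, 20], "yaw": 0}]}}

```text
time_s: 3.17
ee_pos: [441.2, -210.1, 4.7]
tool_rot: [-3.141, -0.0, 1.086]
ft_force: [-0.8, -0.2, 0.6]
grip_width: 85.5
```

{"fn": "step_arm", "kwargs": {"commands": [{"dp": [0, 0, 0], "yaw": 0}, {"dp": [0, 0, 0], "yaw": 0}, {"dp": [0, 0, 0], "yaw": 0}, {"dp": [0, 0, 0], "yaw": 0}, {"dp": [0, 0, 0], "yaw": 0}], "gripper": 0, "squeeze": 50}}

```text
time_s: 3.58
ee_pos: [442.2, -210.7, 5.7]
tool_rot: [3.14, 0.0, 1.086]
ft_force: [-0.1, 0.9, 4.5]
grip_width: 44.3
```

{"fn": "step_arm", "kwargs": {"commands": [{"dp": [0, 0, 0], "yaw": 0}, {"dp": [0, 0, 0], "yaw": 0}, {"dp": [0, 0, 0], "yaw": 0}]}}

```text
time_s: 3.83
ee_pos: [442.2, -210.7, 5.7]
tool_rot: [3.14, 0.0, 1.086]
ft_force: [0.2, 1.0, 5.7]
grip_width: 43.9
```

```bash
python3 go.py
```

```text
t 3.83 pos [ 442.2  -210.72    5.73] rpy [1.7992e+02 1.0000e-02 6.2220e+01] w 43.89 F [0.2 1.  5.7] M [ 0.12  0.14 -0.01] q6 1.48
```

{"fn": "step_arm", "kwargs": {"commands": [{"dp": [0, 0, -8], "yaw": 0}, {"dp": [0, 0, -30], "yaw": 0}, {"dp": [0, 0, -60], "yaw": 0}, {"dp": [0, 0, -90], "yaw": 0}, {"dp": [0, 0, -125], "yaw": 0}]}}

```text
time_s: 4.25
ee_pos: [439.7, -209.1, 129.9]
tool_rot: [-3.138, -0.0, 1.086]
ft_force: [0.8, -0.2, -0.6]
grip_width: 44.1
```

{"fn": "step_arm", "kwargs": {"commands": [{"dp": [0, 0, -35], "yaw": -6}, {"dp": [0, 0, -50], "yaw": -12}, {"dp": [0, 0, -50], "yaw": -18}, {"dp": [0, 0, -50], "yaw": -23}, {"dp": [0, 0, -50], "yaw": -28}]}}

```text
time_s: 4.67
ee_pos: [441.2, -210.1, 180.5]
tool_rot: [3.141, 0.0, 1.579]
ft_force: [0.2, 0.1, -1.7]
grip_width: 44.4
```

```bash
python3 - <<'E'
from h import *
q=snap('side','s3.png')
cv2.imwrite('pics/s3c.png',cv2.resize(cv2.convertScaleAbs(q['img'][100:260,290:420],alpha=1.6),None,fx=4,fy=4,interpolation=cv2.INTER_CUBIC)[:600])
E
python3 go.py 493 -6 180 90
```

```text
t 4.72 pos [ 440.95 -209.92  180.09] rpy [-1.7997e+02 -2.0000e-02  9.0620e+01] w 44.46 F [ 0.1  0.  -1.6] M [ 0.    0.01 -0.04] q6 0.98
dp [2.033e+02 5.420e+01 1.000e-01] len 210.5
yaw cmd 0.62
```

View pics/s3c.png

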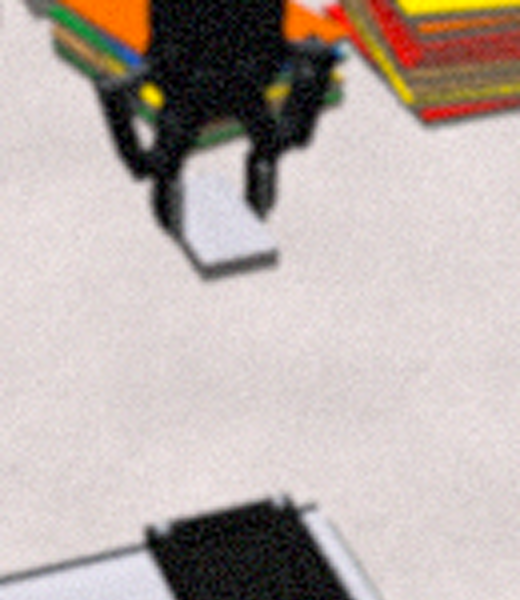

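{"fn": "step_arm", "kwargs": {"commands": [{"dp": [40, 10, 0], "yaw": 0.6}, {"dp": [80, 20, 0], "yaw": 0.6}, {"dp": [120, 31, 0], "yaw": 0.6}, {"dp": [160, 42, 0], "yaw": 0.6}, {"dp": [195, 52, 0], "yaw": 0.6}]}}

```text
time_s: 5.13
ee_pos: [492.2, -12.8, 179.7]
tool_rot: [-3.141, -0.001, 1.562]
ft_force: [1.2, 1.0, -0.8]
grip_width: 44.2
```

```bash
python3 - <<'E'
from h import *
t=load('top0.png');s=load('side0.png')
T=dict(bl=(292.2,253.7),br=(339.65,246.4),fr=(344.44,275.3),fl=(296.55,282.8))
S=dict(br=(329.81,231.31),fr=(359.56,224.44),fl=(380.19,257.31),bl=(348.56,264.81))
for z in(92,95,98):
  for n,q,D in(('t',t,T),('s',s,S)):
    Q={k:onz(q,D[k],z)[:2] for k in D};ax=(Q['bl']+Q['br']-Q['fl']-Q['fr'])/2;ay=(Q['bl']+Q['fl']-Q['br']-Q['fr'])/2
    print(z,n,np.mean(list(Q.values()),0).round(1),np.linalg.norm(ax).round(1),np.degrees(np.arctan2(ax[1],ax[0])).round(2),np.linalg.norm(ay).round(1),np.degrees(np.arctan2(-ay[0],ay[1])).round(2))
E
python3 go.py 492 -7 140 90
```

```text
92 t [490.6  -6.1] 68.0 -0.15 110.5 -0.22
92 s [489.2 -13.9] 69.1 -0.9 110.8 0.13
95 t [490.1  -6. ] 67.8 -0.15 110.2 -0.22
95 s [490.5 -10.8] 68.8 -0.9 110.3 0.13
98 t [489.7  -6. ] 67.6 -0.15 109.9 -0.22
98 s [491.8  -7.8] 68.5 -0.9 109.8 0.13
t 5.13 pos [492.17 -12.83 179.73] rpy [-1.7994e+02 -3.0000e-02  8.9510e+01] w 44.18 F [ 1.2  1.  -0.8] M [-0.05  0.01 -0.01] q6 1.42
dp [ 5.8 -0.2 39.7] len 40.2
yaw cmd -0.49
```

{"fn": "step_arm", "kwargs": {"commands": [{"dp": [3, 0, 15], "yaw": -0.3}, {"dp": [5.8, -1, 30], "yaw": -0.3}, {"dp": [5.8, -1, 45], "yaw": -0.3}, {"dp": [5.8, -1, 45], "yaw": -0.3}, {"dp": [5.8, -1, 45], "yaw": -0.3}]}}

```text
time_s: 5.55
ee_pos: [490.3, -9.0, 134.0]
tool_rot: [-3.138, -0.0, 1.569]
ft_force: [-0.6, -0.3, -1.5]
grip_width: 44.3
```

```bash
python3 - <<'E'
from h import *
q=snap('side','s4.png');s=snap('top','t4.png')
cv2.imwrite('pics/s4c.png',cv2.resize(cv2.convertScaleAbs(q['img'][180:280,310:410],alpha=1.8),None,fx=6,fy=6,interpolation=cv2.INTER_CUBIC)[:600])
cv2.imwrite('pics/t4c.png',cv2.resize(cv2.convertScaleAbs(s['img'][220:310,270:370],alpha=1.8),None,fx=6,fy=6,interpolation=cv2.INTER_CUBIC)[:600])
E
python3 go.py
```

```text
t 5.65 pos [492.17  -9.56 135.65] rpy [1.7996e+02 1.0000e-02 8.9850e+01] w 44.07 F [ 1.  -0.4 -0.7] M [-0.04 -0.01  0.01] q6 1.42
```

View pics/s4c.png

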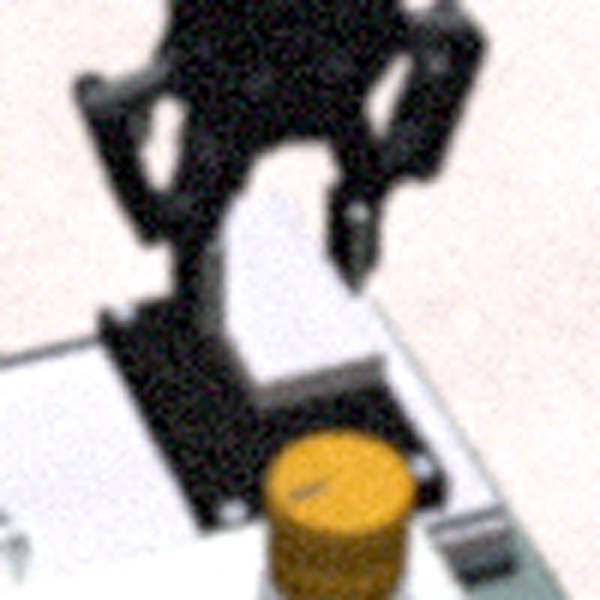

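View pics/t4c.png

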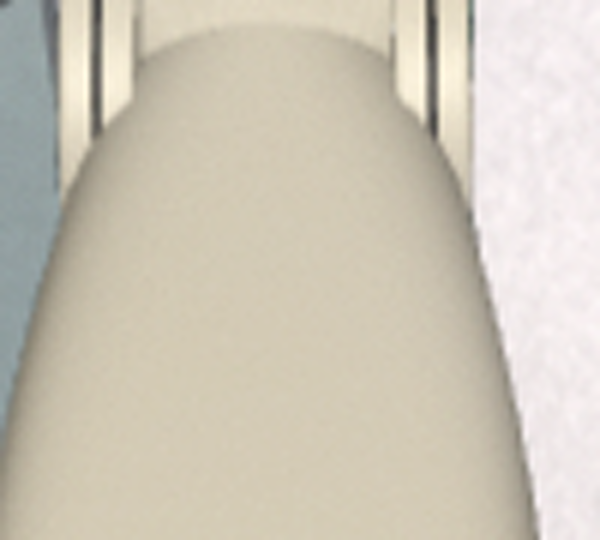

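Run:
```python
from h import *
s=load('s4.png')
def u(p): return (310+(p[0]+.5)/6-.5,180+(p[1]+.5)/6-.5)
for n,p,z in(('bk top',(255,385),143.5),('fr top',(380,357),143.5),('bk bot',(263,410),129.5),('fr bot',(387,381),129.5)):
  print(n,onz(s,u(p),z).round(1))
# finger tip mid check: right fingertip, left hidden
print(onz(s,u((357,290)),138.5))
```

```text
bk top [515.6  36.9 143.5]
fr top [472.1  38.1 143.5]
bk bot [511.7  34.9 129.5]
fr bot [467.7  35.7 129.5]
[463.22041905  -1.14159564 138.5       ]
```

```bash
python3 go.py 490.8 -8.3 110 89.9
```

```text
t 5.65 pos [492.17  -9.56 135.65] rpy [1.7996e+02 1.0000e-02 8.9850e+01] w 44.07 F [ 1.  -0.4 -0.7] M [-0.04 -0.01  0.01] q6 1.42
dp [ 1.3 -1.4 25.6] len 25.7
yaw cmd -0.05
```

{"fn": "step_arm", "kwargs": {"commands": [{"dp": [1.3, -1.4, 10], "yaw": 0}, {"dp": [1.3, -1.4, 20], "yaw": 0}, {"dp": [1.3, -1.4, 25], "yaw": 0}, {"dp": [1.3, -1.4, 25], "yaw": 0}, {"dp": [1.3, -1.4, 25], "yaw": 0}]}}

```text
time_s: 6.07
ee_pos: [489.7, -8.0, 109.3]
tool_rot: [-3.14, -0.0, 1.569]
ft_force: [-0.0, -1.2, -1.6]
grip_width: 43.9
```

{"fn": "step_arm", "kwargs": {"commands": [{"dp": [0, 0, 1], "yaw": 0}, {"dp": [0, 0, 2], "yaw": 0}, {"dp": [0, 0, 3], "yaw": 0}, {"dp": [0, 0, 4], "yaw": 0}, {"dp": [0, 0, 4], "yaw": 0}]}}

```text
time_s: 6.48
ee_pos: [490.4, -8.0, 105.9]
tool_rot: [-3.142, 0.0, 1.569]
ft_force: [-0.5, -0.2, -1.4]
grip_width: 44.2
```

```bash
python3 go.py 490.8 -8.3 105 89.9
```

```text
t 6.48 pos [490.4   -7.99 105.93] rpy [-180.      0.     89.91] w 44.21 F [-0.5 -0.2 -1.4] M [-0.06 -0.03 -0.  ] q6 1.42
dp [-0.3  0.4  0.9] len 1.1
yaw cmd 0.01
```

{"fn": "step_arm", "kwargs": {"commands": [{"dp": [0, 0, 1], "yaw": 0}, {"dp": [0, 0, 2], "yaw": 0}, {"dp": [0, 0, 3], "yaw": 0}, {"dp": [0, 0, 3], "yaw": 0}]}}

```text
time_s: 6.82
ee_pos: [490.2, -8.0, 102.7]
tool_rot: [-3.141, -0.0, 1.569]
ft_force: [0.5, 0.0, -1.8]
grip_width: 44.1
```

```bash
python3 go.py
python3 - <<'E'
from h import *
q=snap('side','s5.png')
cv2.imwrite('pics/s5c.png',cv2.resize(cv2.convertScaleAbs(q['img'][200:275,320:400],alpha=1.8),None,fx=8,fy=8,interpolation=cv2.INTER_CUBIC)[:600])
E
```

```text
t 6.82 pos [490.2   -7.95 102.74] rpy [-179.97   -0.     89.92] w 44.07 F [ 0.5  0.  -1.8] M [-0.01 -0.01  0.01] q6 1.42
```

View pics/s5c.png

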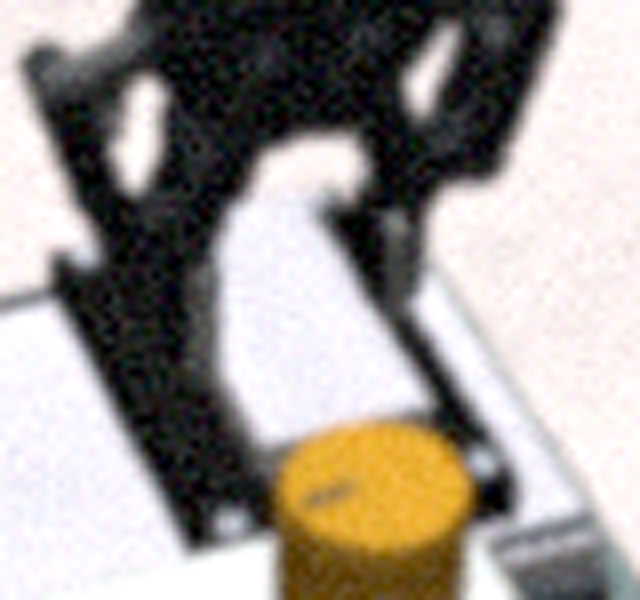

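{"fn": "step_arm", "kwargs": {"commands": [{"dp": [0, 0, 1], "yaw": 0}, {"dp": [0, 0, 2], "yaw": 0}, {"dp": [0, 0, 2], "yaw": 0}]}}

```text
time_s: 7.12
ee_pos: [490.3, -8.0, 100.8]
tool_rot: [-3.141, -0.0, 1.569]
ft_force: [0.3, -0.2, -1.5]
grip_width: 44.2
```

{"fn": "step_arm", "kwargs": {"commands": [{"dp": [0, 0, 1], "yaw": 0}, {"dp": [0, 0, 2], "yaw": 0}, {"dp": [0, 0, 2], "yaw": 0}]}}

```text
time_s: 7.37
ee_pos: [490.5, -8.0, 98.8]
tool_rot: [3.142, -0.0, 1.569]
ft_force: [0.2, -0.1, -1.5]
grip_width: 44.2
```

{"fn": "step_arm", "kwargs": {"commands": [{"dp": [0, 0, 1], "yaw": 0}, {"dp": [0, 0, 1.5], "yaw": 0}, {"dp": [0, 0, 1.5], "yaw": 0}]}}

```text
time_s: 7.62
ee_pos: [490.4, -8.0, 97.4]
tool_rot: [-3.142, -0.0, 1.569]
ft_force: [0.6, 0.1, -1.0]
grip_width: 44.0
```

{"fn": "step_arm", "kwargs": {"commands": [{"dp": [0, 0, 1], "yaw": 0}, {"dp": [0, 0, 1.5], "yaw": 0}, {"dp": [0, 0, 1.5], "yaw": 0}]}}

```text
time_s: 7.87
ee_pos: [490.4, -8.0, 95.9]
tool_rot: [3.142, -0.0, 1.569]
ft_force: [0.3, 0.6, -1.3]
grip_width: 44.5
```

```bash
python3 go.py
python3 - <<'E'
from h import *
q=snap('side','s6.png')
cv2.imwrite('pics/s6c.png',cv2.resize(cv2.convertScaleAbs(q['img'][200:275,320:400],alpha=1.8),None,fx=8,fy=8,interpolation=cv2.INTER_CUBIC)[:600])
E
```

```text
t 7.87 pos [490.43  -7.98  95.89] rpy [180.    -0.    89.91] w 44.49 F [ 0.3  0.6 -1.3] M [ 0.02 -0.15 -0.03] q6 1.42
```

View pics/s6c.png

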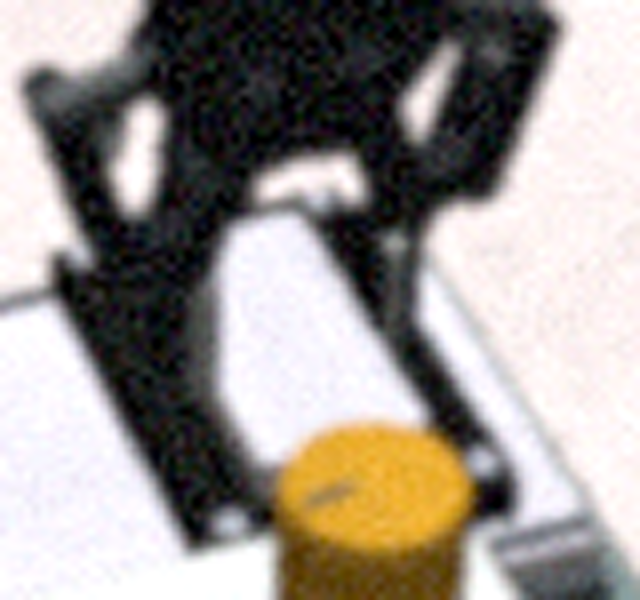

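{"fn": "step_arm", "kwargs": {"commands": [{"dp": [0, 0, 1], "yaw": 0}, {"dp": [0, 0, 1], "yaw": 0}]}}

```text
time_s: 8.08
ee_pos: [490.4, -8.0, 94.9]
tool_rot: [3.142, -0.0, 1.569]
ft_force: [0.8, -0.4, -1.4]
grip_width: 44.1
```

{"fn": "step_arm", "kwargs": {"commands": [{"dp": [0, 0, 1], "yaw": 0}, {"dp": [0, 0, 1], "yaw": 0}]}}

```text
time_s: 8.25
ee_pos: [490.4, -8.0, 93.9]
tool_rot: [3.142, -0.0, 1.569]
ft_force: [-0.7, -0.9, -1.2]
grip_width: 43.9
```

```bash
python3 go.py
```

```text
t 8.25 pos [490.45  -7.97  93.88] rpy [180.    -0.    89.92] w 43.88 F [-0.7 -0.9 -1.2] M [ 0.   -0.11  0.05] q6 1.42
```

{"fn": "step_arm", "kwargs": {"commands": [{"dp": [0, 0, 1], "yaw": 0}, {"dp": [0, 0, 1], "yaw": 0}]}}

```text
time_s: 8.42
ee_pos: [490.5, -8.0, 93.8]
tool_rot: [3.141, 0.0, 1.569]
ft_force: [-1.5, -0.3, 4.2]
grip_width: 44.4
```

{"fn": "step_arm", "kwargs": {"commands": [{"dp": [0, 0, 1], "yaw": 0}, {"dp": [0, 0, 1], "yaw": 0}]}}

```text
time_s: 8.58
ee_pos: [490.5, -8.0, 93.7]
tool_rot: [3.141, 0.0, 1.569]
ft_force: [-4.1, 0.2, 11.4]
grip_width: 44.4
```

```bash
python3 go.py;python3 - <<'E'
from h import *
q=snap('side','s7.png')
cv2.imwrite('pics/s7c.png',cv2.resize(cv2.convertScaleAbs(q['img'][200:275,320:400],alpha=2.5),None,fx=8,fy=8,interpolation=cv2.INTER_CUBIC)[:600])
E
```

```text
t 8.58 pos [490.55  -7.99  93.72] rpy [1.7998e+02 1.0000e-02 8.9920e+01] w 44.36 F [-4.1  0.2 11.4] M [ 0.11  0.88 -0.01] q6 1.42
```

View pics/s7c.png

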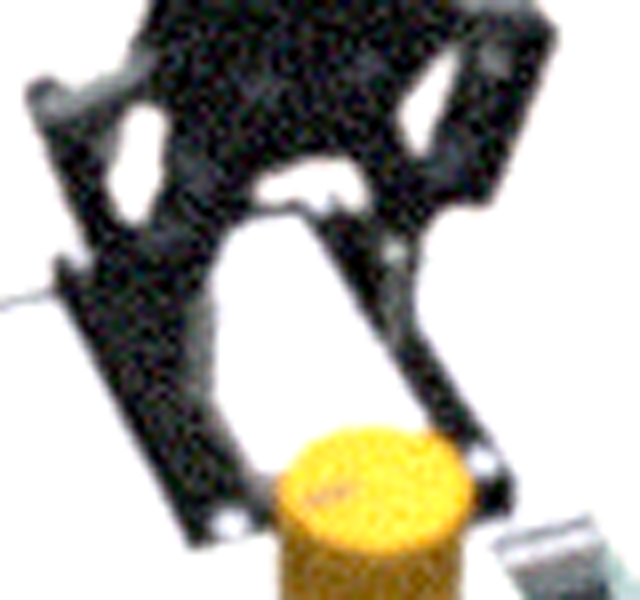

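{"fn": "step_arm", "kwargs": {"commands": [{"dp": [1.5, 0, -1.5], "yaw": 0}, {"dp": [2.5, 0, -1.5], "yaw": 0}, {"dp": [2.5, 0, -1.5], "yaw": 0}]}}

```text
time_s: 8.88
ee_pos: [490.7, -6.1, 93.7]
tool_rot: [3.141, 0.002, 1.569]
ft_force: [-0.9, -2.2, 2.4]
grip_width: 44.3
```

{"fn": "step_arm", "kwargs": {"commands": [{"dp": [-2, 0, 0], "yaw": 0}, {"dp": [-4, 0, 0], "yaw": 0}, {"dp": [-5, 0, 0], "yaw": 0}, {"dp": [-5, 0, 0], "yaw": 0}]}}

```text
time_s: 9.22
ee_pos: [490.8, -8.2, 93.7]
tool_rot: [3.14, -0.007, 1.57]
ft_force: [1.3, 7.7, 3.3]
grip_width: 44.1
```

{"fn": "step_arm", "kwargs": {"commands": [{"dp": [2, 0, 0], "yaw": 0}, {"dp": [3.4, 0, 0], "yaw": 0}, {"dp": [3.4, 0, 0], "yaw": 0}, {"dp": [3.4, 0, 1], "yaw": 0}, {"dp": [3.4, 0, 1], "yaw": 0}]}}

```text
time_s: 9.63
ee_pos: [490.9, -7.8, 93.7]
tool_rot: [3.141, 0.002, 1.569]
ft_force: [-2.7, -0.5, 10.2]
grip_width: 44.4
```

```bash
python3 go.py
```

```text
t 9.63 pos [490.9   -7.83  93.7 ] rpy [1.7996e+02 9.0000e-02 8.9900e+01] w 44.4 F [-2.7 -0.5 10.2] M [-0.29  0.6   0.01] q6 1.43
```

{"fn": "step_arm", "kwargs": {"commands": [{"dp": [0, 1.5, -1], "yaw": 0}, {"dp": [0, 2.5, -1], "yaw": 0}, {"dp": [0, 2.5, -1], "yaw": 0}]}}

```text
time_s: 9.88
ee_pos: [491.7, -7.5, 93.7]
tool_rot: [-3.139, 0.001, 1.569]
ft_force: [-5.1, -1.3, 9.4]
grip_width: 44.3
```

{"fn": "step_arm", "kwargs": {"commands": [{"dp": [0, -2, 0], "yaw": 0}, {"dp": [0, -4, 0], "yaw": 0}, {"dp": [0, -5, 0], "yaw": 0}, {"dp": [0, -5, 0], "yaw": 0}]}}

```text
time_s: 10.22
ee_pos: [490.4, -7.3, 93.9]
tool_rot: [3.136, 0.0, 1.569]
ft_force: [5.7, -1.0, -0.9]
grip_width: 44.4
```

{"fn": "step_arm", "kwargs": {"commands": [{"dp": [0, 2, 0], "yaw": 0}, {"dp": [0, 3, 0], "yaw": 0}, {"dp": [0, 3, 0], "yaw": 0}]}}

```text
time_s: 10.47
ee_pos: [490.5, -7.3, 93.7]
tool_rot: [-3.14, 0.001, 1.569]
ft_force: [-0.5, -1.5, 5.8]
grip_width: 44.0
```

{"fn": "step_arm", "kwargs": {"commands": [{"dp": [0, 0, 0], "yaw": 0}, {"dp": [0, 0, 0], "yaw": 0}, {"dp": [0, 0, 0], "yaw": 0}, {"dp": [0, 0, 0], "yaw": 0}, {"dp": [0, 0, 0], "yaw": 0}], "gripper": 0.8}}

```text
time_s: 10.88
ee_pos: [490.4, -7.0, 93.1]
tool_rot: [-3.141, -0.0, 1.569]
ft_force: [-0.6, -0.2, 0.1]
grip_width: 68.3
```

{"fn": "step_arm", "kwargs": {"commands": [{"dp": [0, 0, -10], "yaw": 0}, {"dp": [0, 0, -40], "yaw": 0}, {"dp": [0, 0, -75], "yaw": 0}, {"dp": [0, 0, -110], "yaw": 0}, {"dp": [0, 0, -145], "yaw": 0}]}}

```text
time_s: 11.3
ee_pos: [490.4, -7.0, 240.6]
tool_rot: [-3.141, -0.0, 1.569]
ft_force: [1.2, -0.4, -0.3]
grip_width: 68.1
```

```bash
python3 go.py;python3 - <<'E'
from h import *
q=snap('side','s8.png')
cv2.imwrite('pics/s8c.png',cv2.resize(cv2.convertScaleAbs(q['img'][200:275,320:400],alpha=1.6),None,fx=8,fy=8,interpolation=cv2.INTER_CUBIC)[:600])
E
```

```text
t 11.3 pos [490.41  -7.02 240.63] rpy [-179.99   -0.     89.91] w 68.1 F [ 1.2 -0.4 -0.3] M [ 0.02 -0.02 -0.02] q6 1.43
```

View pics/s8c.png

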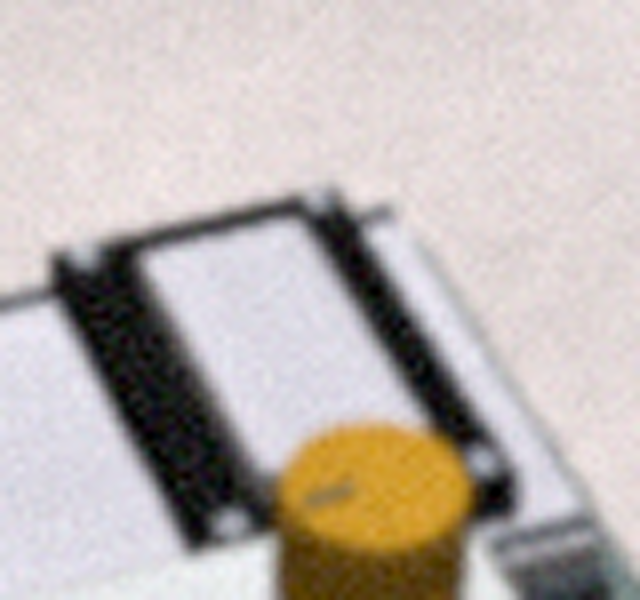

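```bash
python3 go.py 535.2 152 245 196
```

```text
t 11.35 pos [495.09  -7.62 248.66] rpy [1.7926e+02 1.1000e-01 8.9920e+01] w 68.59 F [ 1.8 -0.3  4.3] M [-0.03 -0.21  0.03] q6 1.43
dp [159.7  39.8   3.9] len 164.6
yaw cmd -106.08
```

{"fn": "step_arm", "kwargs": {"commands": [{"dp": [20, 6, -3], "yaw": -7}, {"dp": [55, 16, -6], "yaw": -14}, {"dp": [90, 26, -6], "yaw": -21}, {"dp": [125, 35, -6], "yaw": -28}, {"dp": [159, 44, -6], "yaw": -35}], "gripper": 1}}

```text
time_s: 11.77
ee_pos: [535.5, 153.5, 245.4]
tool_rot: [3.141, 0.0, 2.186]
ft_force: [0.1, -0.8, 0.0]
grip_width: 85.4
```

{"fn": "step_arm", "kwargs": {"commands": [{"dp": [0, 0, 0], "yaw": -7}, {"dp": [0, 0, 0], "yaw": -14}, {"dp": [0, 0, 0], "yaw": -21}, {"dp": [0, 0, 0], "yaw": -28}, {"dp": [0, 0, 0], "yaw": -35}]}}

```text
time_s: 12.18
ee_pos: [535.1, 152.1, 244.9]
tool_rot: [3.141, 0.0, 2.798]
ft_force: [0.9, -0.2, 0.2]
grip_width: 85.5
```

{"fn": "step_arm", "kwargs": {"commands": [{"dp": [0, 0, 0], "yaw": -7}, {"dp": [0, 0, 0], "yaw": -14}, {"dp": [0, 0, 0], "yaw": -21}, {"dp": [0, 0, 0], "yaw": -28}, {"dp": [0, 0, 0], "yaw": -36}]}}

```text
time_s: 12.6
ee_pos: [535.1, 151.9, 245.0]
tool_rot: [3.142, 0.0, -2.872]
ft_force: [-0.2, 0.2, 1.7]
grip_width: 85.2
```

```bash
python3 - <<'E'
from h import *
q=snap('side','s9.png');s=snap('top','t9.png')
cv2.imwrite('pics/s9c.png',cv2.resize(cv2.convertScaleAbs(q['img'][180:320,310:430],alpha=1.6),None,fx=4.2,fy=4.2,interpolation=cv2.INTER_CUBIC)[:600])
E
python3 go.py 535.2 152 200 196
```

```text
t 12.7 pos [535.11 151.85 244.91] rpy [ 1.8000e+02  2.0000e-02 -1.6493e+02] w 85.68 F [-0.7 -0.6 -0. ] M [ 0.   -0.01  0.01] q6 -0.1
dp [-0.1  0.1 44.9] len 44.9
yaw cmd -0.93
```

View pics/s9c.png

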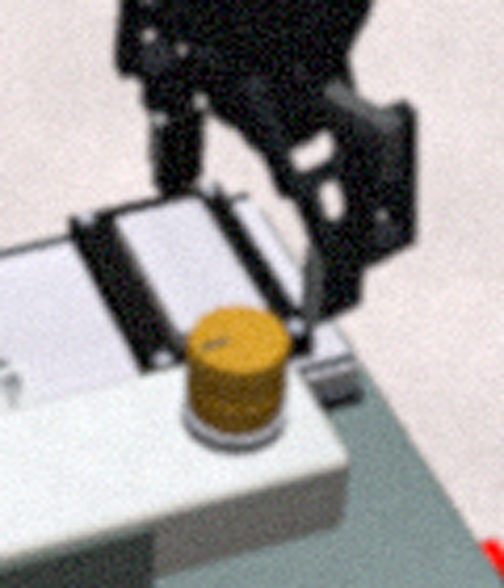

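View pics/t9.png

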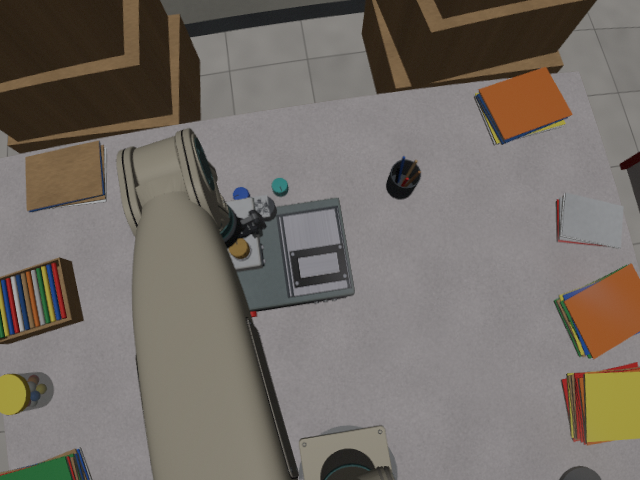

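Run:
```python
from h import *
s=load('s9.png');t=load('t9.png')
print(proj(s,(535.1,151.9,257.5)))
print([onz(s,(310+(p[0]+.5)/4.2-.5,180+(p[1]+.5)/4.2-.5),257.5).round(1) for p in((178,190),(313,318))])
a=t['img'][235:295,283:352]
b=cv2.GaussianBlur(t['img'].max(2),(3,3),0)
m=np.zeros_like(b);m[248:284,298:344]=(b[248:284,298:344]>90)*255
N,l,st,ce=cv2.connectedComponentsWithStats(m);i=1+np.argmax(st[1:,4])
c=cv2.findContours(((l==i)*255).astype(np.uint8),0,1)[0][0];r=cv2.minAreaRect(c);print(r)
P=np.array([onz(t,p,102)[:2] for p in cv2.boxPoints(r)]);print(P.mean(0).round(1),[np.linalg.norm(P[k]-P[k-1]).round(1) for k in range(4)])
S=np.array([onz(t,p,94)[:2] for p in((292.2,253.7),(339.65,246.4),(344.44,275.3),(296.55,282.8))]);print(S.mean(0).round(1))
e=P[1]-P[0];print(np.degrees(np.arctan2(e[1],e[0])))
cv2.imwrite('pics/t9c.png',cv2.resize(cv2.convertScaleAbs(a,alpha=1.6),None,fx=9,fy=9,interpolation=cv2.INTER_CUBIC))
```

```text
[368.93354285 239.15717574]
[array([547.5, 109.1, 257.5]), array([527.8, 194.9, 257.5])]
((318.36126708984375, 264.5982360839844), (20.451690673828125, 39.458839416503906), 81.25383758544922)
[488.8  -6.3] [np.float64(46.9), np.float64(89.9), np.float64(47.0), np.float64(89.1)]
[490.3  -6.1]
-90.26808538867955
```

View pics/t9c.png

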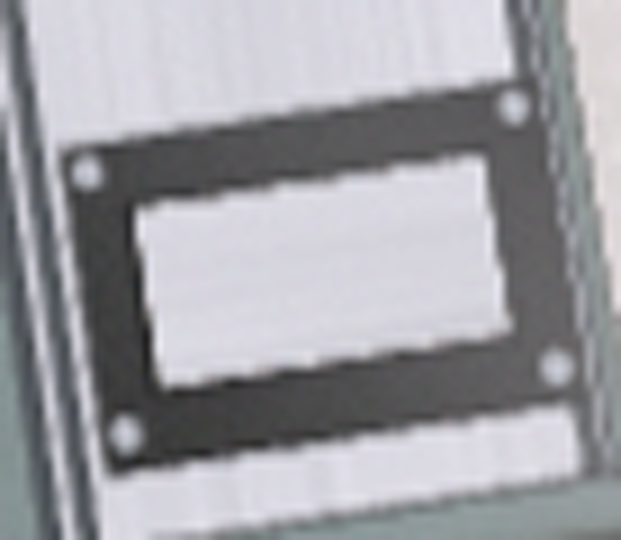

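Both views show the block square and centred in the jig. Its centre is within about 1.5 mm of the screw centroid, and the walls limited it in x and y when I nudged it. Now I'll descend on the knob.

{"fn": "step_arm", "kwargs": {"commands": [{"dp": [0, 0, 15], "yaw": 0}, {"dp": [0, 0, 30], "yaw": 0}, {"dp": [0, 0, 45], "yaw": 0}, {"dp": [0, 0, 58], "yaw": 0}, {"dp": [0, 0, 68], "yaw": 0}]}}

```text
time_s: 13.12
ee_pos: [534.6, 151.8, 175.5]
tool_rot: [3.141, -0.001, -2.882]
ft_force: [1.3, -0.1, -0.3]
grip_width: 85.6
```

{"fn": "step_arm", "kwargs": {"commands": [{"dp": [0, 0, 0], "yaw": 0}, {"dp": [0, 0, 0], "yaw": 0}, {"dp": [0, 0, 0], "yaw": 0}, {"dp": [0, 0, 0], "yaw": 0}, {"dp": [0, 0, 0], "yaw": 0}], "gripper": 0, "squeeze": 50}}

```text
time_s: 13.53
ee_pos: [536.3, 152.0, 178.0]
tool_rot: [-3.141, 0.003, -2.879]
ft_force: [-0.0, -0.1, 3.2]
grip_width: 39.3
```

{"fn": "step_arm", "kwargs": {"commands": [{"dp": [0, 0, 0], "yaw": 0}, {"dp": [0, 0, 0], "yaw": 0}, {"dp": [0, 0, 0], "yaw": 0}]}}

```text
time_s: 13.78
ee_pos: [536.3, 152.0, 177.9]
tool_rot: [-3.141, 0.003, -2.879]
ft_force: [-0.1, 0.2, 5.4]
grip_width: 38.9
```

```bash
python3 go.py
```

```text
t 13.78 pos [536.25 152.01 177.91] rpy [-1.7998e+02  1.6000e-01 -1.6494e+02] w 38.89 F [-0.1  0.2  5.4] M [-0.02  0.09 -0.01] q6 -0.1
```

{"fn": "step_arm", "kwargs": {"commands": [{"dp": [0, 0, 0], "yaw": 4}, {"dp": [0, 0, 0], "yaw": 8}, {"dp": [0, 0, 0], "yaw": 12}]}}

```text
time_s: 14.03
ee_pos: [536.2, 151.6, 177.9]
tool_rot: [-3.141, 0.003, -3.091]
ft_force: [-1.0, -2.4, 6.6]
grip_width: 39.1
```

```bash
python3 go.py
```

```text
t 14.03 pos [536.19 151.6  177.92] rpy [-1.7995e+02  1.5000e-01 -1.7712e+02] w 39.11 F [-1.  -2.4  6.6] M [-0.48  0.14  0.03] q6 0.11
```

{"fn": "step_arm", "kwargs": {"commands": [{"dp": [0, 0, 0], "yaw": 4}, {"dp": [0, 0, 0], "yaw": 8}, {"dp": [0, 0, 0], "yaw": 10}]}}

```text
time_s: 14.28
ee_pos: [536.0, 151.3, 177.9]
tool_rot: [-3.14, 0.002, 3.021]
ft_force: [-0.4, -2.2, 6.0]
grip_width: 38.8
```

```bash
python3 go.py
```

```text
t 14.28 pos [535.99 151.25 177.91] rpy [-1.7991e+02  1.4000e-01  1.7308e+02] w 38.85 F [-0.4 -2.2  6. ] M [-0.5   0.16  1.1 ] q6 0.28
```

{"fn": "step_arm", "kwargs": {"commands": [{"dp": [0, 0, 0], "yaw": 3}, {"dp": [0, 0, 0], "yaw": 5}]}}

```text
time_s: 14.45
ee_pos: [536.7, 151.2, 177.9]
tool_rot: [-3.14, 0.004, 2.936]
ft_force: [-0.3, -2.9, 6.1]
grip_width: 39.1
```

```bash
python3 go.py
python3 - <<'E'
from h import *
s=snap('side','s10.png')
cv2.imwrite('pics/s10c.png',cv2.resize(cv2.convertScaleAbs(s['img'][220:310,330:420],alpha=1.6),None,fx=6,fy=6,interpolation=cv2.INTER_CUBIC)[:600])
E
```

```text
t 14.45 pos [536.68 151.18 177.93] rpy [-179.92    0.24  168.2 ] w 39.1 F [-0.3 -2.9  6.1] M [-0.6  -0.06  1.47] q6 0.37
```

View pics/s10c.png

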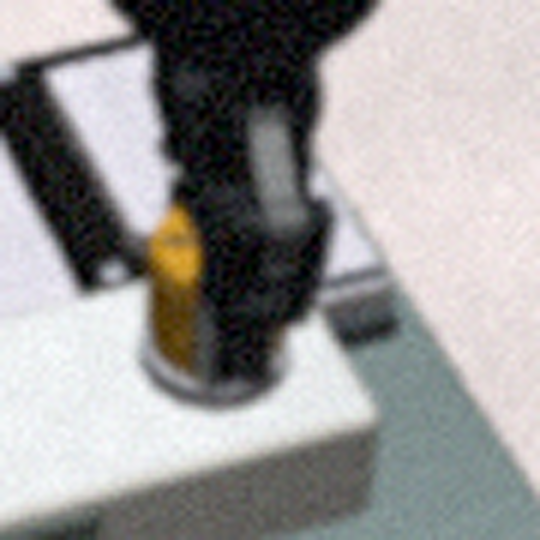

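The clockwise turn hit the hard stop (1.47 N m), so clockwise tightens it. I'll loosen it counter-clockwise.

{"fn": "step_arm", "kwargs": {"commands": [{"dp": [0, 0, 0], "yaw": -7}, {"dp": [0, 0, 0], "yaw": -14}, {"dp": [0, 0, 0], "yaw": -21}, {"dp": [0, 0, 0], "yaw": -28}, {"dp": [0, 0, 0], "yaw": -35}]}}

```text
time_s: 14.92
ee_pos: [536.3, 152.0, 177.9]
tool_rot: [-3.141, 0.003, -2.733]
ft_force: [0.1, -0.0, 6.5]
grip_width: 38.8
```

```bash
python3 go.py
```

```text
t 14.92 pos [536.35 152.03 177.89] rpy [-1.7996e+02  1.6000e-01 -1.5661e+02] w 38.78 F [ 0.1 -0.   6.5] M [ 0.    0.02 -0.09] q6 -0.25
```

{"fn": "step_arm", "kwargs": {"commands": [{"dp": [0, 0, 0], "yaw": -7}, {"dp": [0, 0, 0], "yaw": -14}, {"dp": [0, 0, 0], "yaw": -21}, {"dp": [0, 0, 0], "yaw": -28}, {"dp": [0, 0, 0], "yaw": -35}]}}

```text
time_s: 15.33
ee_pos: [536.4, 152.3, 177.9]
tool_rot: [-3.14, 0.003, -2.122]
ft_force: [0.7, 1.0, 5.7]
grip_width: 39.0
```

```bash
python3 go.py
```

```text
t 15.33 pos [536.41 152.33 177.89] rpy [-1.7989e+02  1.5000e-01 -1.2159e+02] w 39.0 F [0.7 1.  5.7] M [ 0.21 -0.   -0.04] q6 -0.86
```

{"fn": "step_arm", "kwargs": {"commands": [{"dp": [0, 0, 0], "yaw": -7}, {"dp": [0, 0, 0], "yaw": -14}, {"dp": [0, 0, 0], "yaw": -21}, {"dp": [0, 0, 0], "yaw": -28}, {"dp": [0, 0, 0], "yaw": -35}]}}

```text
time_s: 15.75
ee_pos: [536.3, 152.2, 177.9]
tool_rot: [-3.139, 0.001, -1.511]
ft_force: [-0.4, 0.2, 5.2]
grip_width: 38.8
```

```bash
python3 go.py
```

```text
t 15.75 pos [536.27 152.24 177.93] rpy [-1.7984e+02  5.0000e-02 -8.6600e+01] w 38.78 F [-0.4  0.2  5.2] M [ 0.07  0.12 -0.01] q6 -1.47
```

{"fn": "step_arm", "kwargs": {"commands": [{"dp": [0, 0, 0], "yaw": -7}, {"dp": [0, 0, 0], "yaw": -14}, {"dp": [0, 0, 0], "yaw": -18}]}}

```text
time_s: 16.0
ee_pos: [536.3, 152.1, 177.9]
tool_rot: [-3.139, -0.0, -1.198]
ft_force: [0.9, -0.1, 6.3]
grip_width: 38.8
```

```bash
python3 go.py
```

```text
t 16.0 pos [536.31 152.12 177.94] rpy [-1.7983e+02 -2.0000e-02 -6.8640e+01] w 38.81 F [ 0.9 -0.1  6.3] M [ 0.01  0.07 -0.  ] q6 -1.78
```

Turned 123° from the stop with almost no torque. Lifting gently.

{"fn": "step_arm", "kwargs": {"commands": [{"dp": [0, 0, -2], "yaw": 0}, {"dp": [0, 0, -5], "yaw": 0}, {"dp": [0, 0, -8], "yaw": 0}]}}

```text
time_s: 16.25
ee_pos: [535.5, 151.5, 184.0]
tool_rot: [-3.141, -0.001, -1.205]
ft_force: [4.0, -1.0, -3.1]
grip_width: 38.9
```

```bash
python3 go.py
```

```text
t 16.25 pos [535.53 151.47 184.03] rpy [-1.7999e+02 -6.0000e-02 -6.9020e+01] w 38.85 F [ 4.  -1.  -3.1] M [-0.22 -0.8   0.03] q6 -1.78
```

{"fn": "step_arm", "kwargs": {"commands": [{"dp": [0, 0, -10], "yaw": 0}, {"dp": [0, 0, -20], "yaw": 0}, {"dp": [0, 0, -30], "yaw": 0}, {"dp": [0, 0, -45], "yaw": 0}, {"dp": [0, 0, -60], "yaw": 0}]}}

```text
time_s: 16.67
ee_pos: [534.0, 152.0, 245.2]
tool_rot: [3.14, 0.001, -1.203]
ft_force: [0.7, -0.2, -0.7]
grip_width: 38.9
```

{"fn": "step_arm", "kwargs": {"commands": [{"dp": [0, 0, -15], "yaw": 0}, {"dp": [0, 0, -30], "yaw": 0}, {"dp": [0, 0, -40], "yaw": 0}, {"dp": [0, 0, -40], "yaw": 0}, {"dp": [0, 0, -40], "yaw": 0}]}}

```text
time_s: 17.08
ee_pos: [535.3, 152.0, 285.2]
tool_rot: [-3.14, -0.0, -1.203]
ft_force: [0.3, -0.9, -1.0]
grip_width: 38.7
```

{"fn": "step_arm", "kwargs": {"commands": [{"dp": [0, 0, 0], "yaw": 0}, {"dp": [0, 0, 0], "yaw": 0}, {"dp": [0, 0, 0], "yaw": 0}, {"dp": [0, 0, 0], "yaw": 0}, {"dp": [0, 0, 0], "yaw": 0}]}}

```text
time_s: 17.5
ee_pos: [534.8, 151.8, 283.9]
tool_rot: [3.14, 0.0, -1.203]
ft_force: [-0.5, -0.2, -0.6]
grip_width: 38.7
```

```bash
python3 go.py
python3 - <<'E'
from h import *
s=snap('side','s11.png');t=snap('top','t11.png')
cv2.imwrite('pics/s11c.png',cv2.resize(cv2.convertScaleAbs(s['img'][120:420,240:480],alpha=1.5),None,fx=2,fy=2,interpolation=cv2.INTER_CUBIC)[:600])
E
```

```text
t 17.5 pos [534.82 151.78 283.86] rpy [ 1.7993e+02  2.0000e-02 -6.8930e+01] w 38.66 F [-0.5 -0.2 -0.6] M [-0.04  0.04  0.06] q6 -1.78
```

View pics/s11c.png

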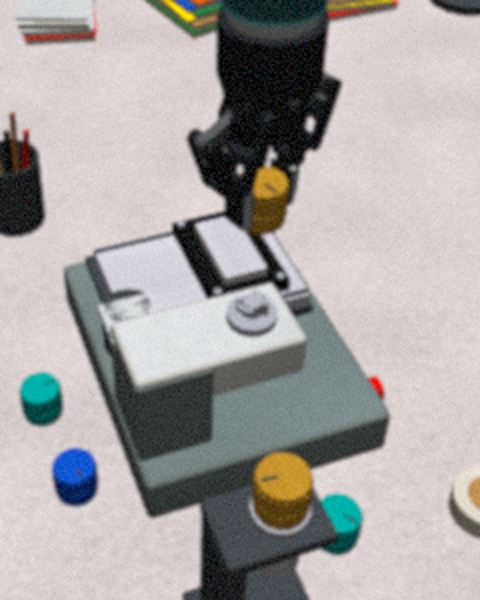

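View pics/t11.png

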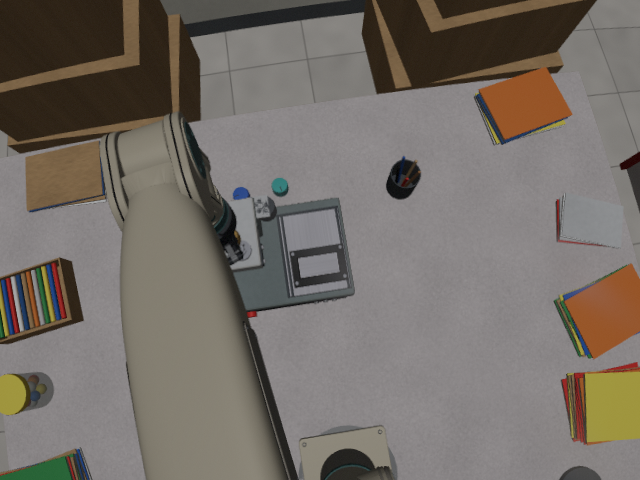

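The knob is held about 106 mm up, and the spare and the other objects have not moved. One closer look at the block, which is now unobstructed.

Run:
```python
from h import *
s=load('s11.png');t=load('t11.png')
cv2.imwrite('pics/s11d.png',cv2.resize(cv2.convertScaleAbs(s['img'][215:275,320:400],alpha=1.8),None,fx=9,fy=9,interpolation=cv2.INTER_CUBIC)[:600])
b=cv2.GaussianBlur(t['img'].max(2),(3,3),0)
m=np.zeros_like(b);m[248:284,298:344]=(b[248:284,298:344]>90)*255
N,l,st,ce=cv2.connectedComponentsWithStats(m);i=1+np.argmax(st[1:,4]);print(ce[i])
c=cv2.findContours(((l==i)*255).astype(np.uint8),0,1)[0][0];print(cv2.minAreaRect(c))
```

```text
[318.40644362 264.6307311 ]
((318.36126708984375, 264.5982360839844), (20.451690673828125, 39.458839416503906), 81.25383758544922)
```

View pics/s11d.png

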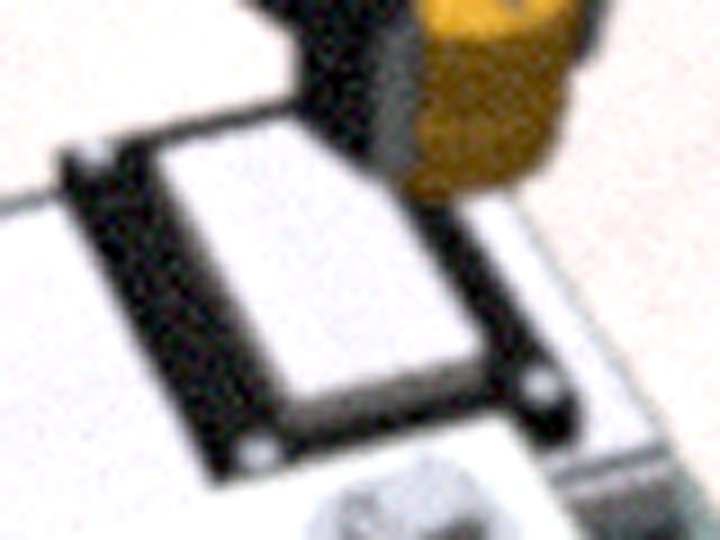

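```bash
python3 go.py; python3 -c "
from workcell import env
print(env.finish_job())"
```

```text
t 17.6 pos [535.01 151.79 284.18] rpy [ 1.7997e+02  1.0000e-02 -6.8930e+01] w 38.82 F [ 0.9  0.1 -0.6] M [-0.03  0.02  0.03] q6 -1.78
the job is handed in; nothing more can be done
None
```

I finished the job and handed it in at 17.6 s; the hand-in gives no verdict. The block is let go in the jig pocket, and the arm is holding the engraver's knob about 106 mm above its seat.

- **Block:** when I nudged it before letting go, the pocket walls stopped it after about 2 mm of play in y and 1.3 mm in x. It bottomed out at the floor height I had estimated from the cameras. In the side view it stands about 8 mm proud. In the top view it is square, with its centre about 1.5 mm from the jig's screw centroid. It has not moved in the pictures since.
- **Knob:** turning it clockwise hit the hard stop (1.47 N m), so on this spindle counter-clockwise loosens it. I turned it 123° that way with almost no torque and it lifted off freely. The arm is still and the grip is steady at about 39 mm opening.
- **Other objects:** the spare knob, pencil pot and label roll looked unmoved in the views where I could see them. The arm blocks the top view of the spare and the roll.
- **Disagreement:** the two cameras differed by up to about 5 mm on the jig's position in y. I settled the jig by touch, and for the knob I corrected the camera estimates using the jig and fingertip positions.

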